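Tip a drawer front flat and push it into the corner of the sanding jig

ROBOT

A 6-joint arm with a two-finger parallel gripper is mounted at the origin on the work surface. World frame = base frame: x ahead of the robot, y to its left, z up, the work surface at z = 0. Lengths are in mm, angles in degrees, forces in N, time in s.
With the tool pointing down it reaches from about 350 to 850 mm from the base axis. Payload 8.1 kg.
Tool frame: the origin (TCP) lies on the centre line of the jaws, within the pads' length; the fingertips stand r.tip_extent ahead of it and the grasp point (between the pads) lies 8 mm behind it (r.tip_extent is the distance from the TCP to the fingertips, in mm); z points along the fingers, y is the direction in which the jaws open and shut (so a half turn about z gives the same grasp; the last joint's range is limited). The gripper opens to 85 mm and grips with 20 to 120 N. Pads are 22 mm wide; open, the fingers measure 114 mm over their backs; the gripper's body (76 mm by 85 mm) begins 54 mm behind the grasp point. The pads swing forward as they close: fully open they stand 13 mm farther back than shut.
Start: joints at [68.847, 7.471, 85.268, -0, 87.261, -4.893], TCP at [167.981, 576.01, 203.392] pointing down, gripper open.
Joint ranges: [-169.43, 169.43], [-51.17, 129.36], [1.28, 143.12], [-76.62, 256.62], [0, 156.53], [-152.29, 152.29]. Speed limits (degrees/s): [136.94, 136.94, 159.86, 180, 180, 180].

INTERFACE

Orientations are given as [roll, pitch, yaw] about the fixed x, y, z axes, in that order (R = Rz(yaw) Ry(pitch) Rx(roll)).
In Python, from bench import sense, optics, hand_in, spotter, r gives the robot as it stands.
- The arm moves only by the tool apply_moves, never from a script. Its argument "series" is a list of rows, each a list of 3 entries, a list of its own where there are three numbers: the opening, from 0 (shut) to 1 (fully open), then the shift along the world's x, y, z in m, then the turn about the world's z in rad. In form: [[grip, [x, y, z], turn], ...]. A call has 1 to 5 rows; each row is the pose to reach, as a shift and turn from the pose measured when the call began; what a row does not reach only later rows make up. A row lasts 1/8 s, in which the tool goes at most 62.5 mm and 10.7 degrees, less where a joint would pass 70% of its speed; a pose out of reach is approached as far as the arm can. A call with a gripper value outside its range is refused whole. The fingers move at their own pace and stop on an object; "grip_force" is the grip in N (left out, the last holds). Time passes only in rows, so rows that repeat a pose let the fingers close. It gives the time, the measured TCP pose, the force and the opening at its end, in the units of the state.
- sense(): the state, without advancing time (a new reading comes with each control period).
- optics.snapshot(name): name is "scene" or "top"; returns a dict with "color" (480x640x3 uint8, blue, green, red), "intrinsics" (3x3 intrinsics, pixels), "distortion" ([k1, k2, p1, p2, k3] as OpenCV has them; the pictures are not rectified), "rvec" (rotation vector, rad) and "tvec" (3), from world to camera coordinates, as OpenCV has them. Camera axes: x right, y down, z forward; pixel columns grow to the right and rows downward; lengths in mm; the calibration is good to about 2 mm. A picture is of the moment at which its call begins. There is no depth.
- hand_in(): hands the job in, once; it reports no verdict.
Trained networks look in a picture, given as the dict that the camera call returned (one of the last four; its "shot" number tells which), for a name from the list of things; names that differ only in an ending like _2 or _b are one class to them, and where a whole thing is asked for, a point or a joint stands for the part that bears it (a point fixed in the world has none). Each returns a list of dicts, best first, with "p" (0 to 1); they miss things now and then, are a little off and sometimes report something else, mostly with a low value. They report only what shows in the picture. A call takes as long as a camera call.
- spotter.search_frame(picture, query): "xyz" ([x, y, z] in mm, in the coordinates of the camera as it stood for that picture, good to about 4 mm: the middle of the surface that is visible of it).
- spotter.masks_of(picture, query): "mask" (480x640 bool, what is visible of it).
The state is a dict: "time": time; "joint_pos": joint angles; "qd": joint speeds; "joint_efforts": joint torques, N m; "tool_pos": TCP position; "tcp_rot": TCP orientation; "ft_force": force on the tool from outside, world axes, zero at the start; "wrist_torque": the same for the moment, N m; "finger_gap": finger opening in mm.
Only numpy, scipy, OpenCV 4.12 (cv2) and the standard library are available. Lean on these libraries where they do the work, as an engineer would, in place of code of your own. Each camera call takes 0.05 s, during which the arm holds its last target.

TASK

The drawer front stands on its edge on the plywood sanding jig, ready to be sanded. Push it over so that it lies flat on the jig with its square finger recess facing up, then push it along the jig until its long edge is flush against the long strip at the far side and one end is flush against the short end stop. Use pushes only, never lift or carry the drawer front, and leave the sanding block, the hammer and the jar where they are.

Things in the scene. Friction and masses are not known exactly. Their poses are not given: they have to be found in the camera images.
- drawer_front: Loose wooden drawer front: 20 mm thick (its x), 160 mm long (y), 100 mm high (z), 0.15 to 0.31 kg, origin at its middle. Its -x face has a central square recess (44 x 44 x 8 mm, dark floor); the other face is plain. It starts standing on a long edge on the jig, recess roughly to the robot; it falls once tilted past 11 degrees. Lying recess up, its x points down, its middle 25 mm above the bench.
- jig: Plywood sanding jig fixed to the bench, turned up to 15 degrees: base 300 mm (its x, away from the robot) by 380 mm (y, to the left), top 15 mm above the bench, origin at the centre of its underside. A dark strip 20 mm wide, 12 mm high, is fixed along the whole far side, inner face at jig x = +130 mm; a drawer front lying flush along it has its middle at jig x = +80 mm.
- end_stop: Dark wood end stop fixed on the jig: 120 mm long (its x, along jig x), 20 mm wide, 12 mm high, origin at the centre of its underside, at jig x = +50 mm and jig y = +170 mm or -170 mm (left or right end, it varies; the other end has only two small dark holes). A drawer front flush against its inner side has its middle 90 mm from this origin along jig y.
- sanding_block: Bystander: cork sanding block 110 x 50 x 30 mm, lying beside the jig's right end (robot's right). Origin at the centre of its underside.
- hammer: Bystander: hammer lying beside the jig's left end, its handle roughly along the jig's x, under 60 mm high. Origin on its underside, along its length.
- jar: Bystander: small amber glass jar with a steel lid, 60 mm across, 65 mm high, standing beside the jig's right end, nearer the robot than the sanding block. Origin at the centre of its underside.

How it is judged (in metres and radians):
On the way:
1. the drawer front lies flat on the jig with its recess up (angle between drawer_front's own x axis and vertical above 3.05 rad and height (world z) of drawer_front below 0.029 m), for 0.2 s.
At the end, for the whole second after the job is handed in: The drawer front lies flat on the jig, recess up, at rest, its long edge against the far strip and its end against the end stop: its middle within 4.5 mm of the fully seated place in both directions and its long side within 0.04 rad of the strip (all of step 1 and height (world z) of drawer_front above 0.021 m and x of drawer_front in the frame of jig between 0.0755 and 0.085 m and ((y of drawer_front in the frame of end_stop between 0.085 and 0.0945 m and y of drawer_front in the frame of jig below 0 m) or (y of drawer_front in the frame of end_stop between -0.0945 and -0.085 m and y of drawer_front in the frame of jig above 0 m)) and angle between the y axis of drawer_front and the y axis of jig, either way round below 0.04 rad and linear speed of drawer_front below 0.02 m/s); the robot touches nothing.
It fails at once if the drawer front is lifted or carried (height (world z) of drawer_front above 0.08 m or (angle between drawer_front's own x axis and vertical above 2.6 rad and height (world z) of drawer_front above 0.058 m) or (angle between drawer_front's own x axis and vertical above 3.05 rad and height (world z) of drawer_front above 0.037 m)).
It fails at once if the sanding block is pushed away (distance of sanding_block from where it was at the start of the episode above 0.025 m).
It fails at once if the hammer is pushed away (distance of hammer from where it was at the start of the episode above 0.025 m).
It fails at once if the jar is pushed away (distance of jar from where it was at the start of the episode above 0.025 m).
It also fails if it takes over 64 s, if anything falls off the work surface, if the arm or the gripper's body presses on something with over 40 N, if the wrist force passes 120 N, or if a joint passes its speed limit or range.

## Working session

There is one attempt and no reset: what is moved stays moved. The work goes in short steps, Python scripts to look and compute and a tool call to move; the robot and the scene stay as the last step left them, time stands still between calls to the robot, and variables do not carry over. Pictures are saved under pics/ and viewed, and the job is handed in when it is done.

Besides the shell and the picture viewer there is one more tool, called after "Request:" in YAML: its name, and indented under it one key for each argument. apply_moves: Moves the arm, as the interface text tells. Its arguments: {"type":"object","properties":{"series":{"type":"array"},"grip_force":{"type":"number"}},"required":["series"]}

```bash
mkdir -p pics; ls
python3 - <<'E'
from bench import sense, optics, spotter, r
import cv2,numpy as np
s=sense();print(s, r.tip_extent)
for n in("scene","top"):
    p=optics.snapshot(n);cv2.imwrite(f"pics/{n}0.png",p["color"]);print(n,p["intrinsics"],p["distortion"],p["rvec"],p["tvec"])
    R=cv2.Rodrigues(np.array(p["rvec"],float))[0];t=np.array(p["tvec"],float).ravel()
    for q in["drawer_front","jig","end_stop","sanding_block","hammer","jar"]:
        for d in spotter.search_frame(p,q)[:2]:
            print(q,round(d["p"],2),(R.T@(np.array(d["xyz"])-t)).round(1))
E
```

```text
pics
{'time': 0.0, 'joint_pos': array([ 6.88477751e+01,  7.51482840e+00,  8.53302408e+01, -1.71832180e-03,
        8.72607272e+01, -4.89284731e+00]), 'qd': array([-0.06767945,  0.05126975,  0.07973345, -0.00018434,  0.02516935,
        0.03998523]), 'joint_efforts': array([ 9.15120690e-04, -5.69357371e+01, -5.00573552e+01, -2.15891455e-04,
        1.40571536e-02, -2.63373664e-05]), 'tool_pos': array([167.76100197, 575.44144237, 202.33817261]), 'tcp_rot': array([-1.79894443e+02, -7.31369594e-03,  1.63740699e+02]), 'ft_force': array([ 0.06109205,  0.2982289 , -0.03213039]), 'wrist_torque': array([0.05241314, 0.00872662, 0.07230644]), 'finger_gap': 85.17131569765007} 11.0
scene [[480.94505576   0.         328.83612803]
 [  0.         480.94505576 241.25179228]
 [  0.           0.           1.        ]] [-0.1122278  0.         0.         0.         0.       ] [ 1.3588778   1.88984446 -1.04982011] [ 133.56714315 -226.21281146 1522.96657757]
drawer_front 0.94 [566.1  15.7  69. ]
jig 0.7 [655.7  63.4  13.6]
jig 0.31 [ 547.5 -238.6   38. ]
end_stop 0.96 [657.9 199.5  26.3]
sanding_block 0.84 [ 672.2 -251.5   25.3]
hammer 0.88 [733.9 342.9  21.3]
jar 0.6 [ 544.5 -238.    39.3]
top [[443.79324334   0.         315.36757219]
 [  0.         443.79324334 246.67726415]
 [  0.           0.           1.        ]] [-0.11077733  0.          0.          0.          0.        ] [ 2.16438754 -2.18079986  0.0840494 ] [  51.35890226  554.77293931 1002.80462919]
drawer_front 0.59 [556.7  16.4 115.3]
jig 0.85 [604.1  31.6  15.7]
end_stop 0.7 [ 656.3 -255.5   29.7]
end_stop 0.58 [643.6 204.   28.3]
sanding_block 0.55 [ 654.9 -256.    31.2]
hammer 0.66 [659.7 338.8  22.3]
hammer 0.57 [ 528.3 -240.    61.8]
jar 0.73 [ 527.1 -244.3   63.7]
```

View pics/scene0.png

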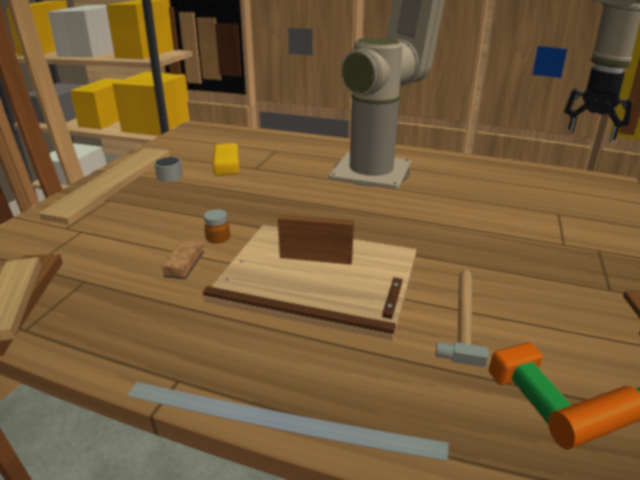

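View pics/top0.png

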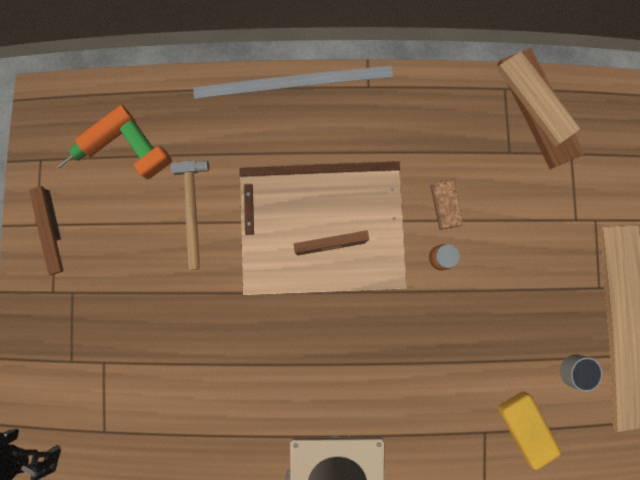

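Run:
```python
import cv2
a=cv2.imread("pics/top0.png")[150:310,230:420]
cv2.imwrite("pics/topz.png",cv2.resize(a,(760,640)[:2] if 0 else (712,600),interpolation=cv2.INTER_CUBIC))
a=cv2.imread("pics/scene0.png")[210:340,200:430]
cv2.imwrite("pics/scenez.png",cv2.resize(a,(796,450),interpolation=cv2.INTER_CUBIC))
```

```text
(no output)
```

View pics/topz.png

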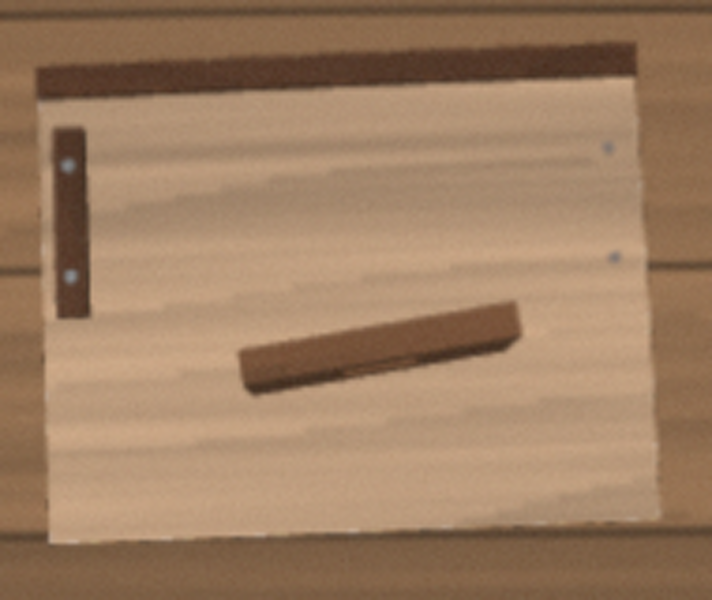

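View pics/scenez.png

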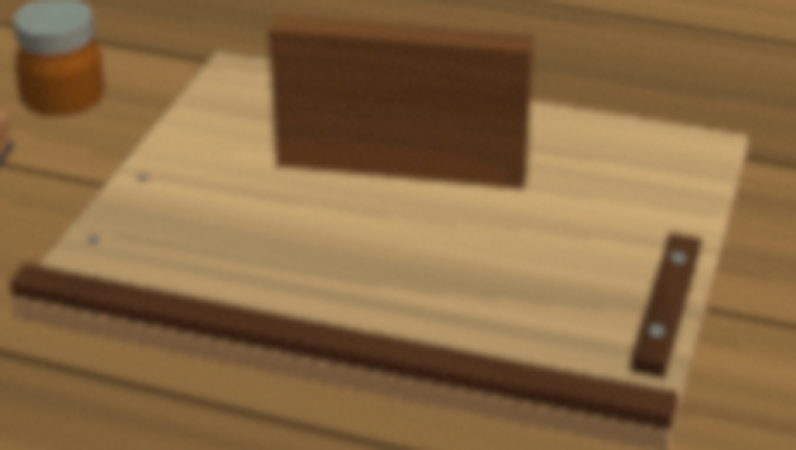

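```bash
cat > h.py <<'E'
import cv2,numpy as np,pickle
from scipy.optimize import least_squares
def proj(cal,P): return cv2.projectPoints(np.array(P,float),cal[2],cal[3],cal[0],cal[1])[0][:,0]
def cal(p): return (np.array(p["intrinsics"],float),np.array(p["distortion"],float),np.array(p["rvec"],float),np.array(p["tvec"],float))
def T(x,P):
    c,s=np.cos(x[2]),np.sin(x[2]); P=np.array(P,float)
    return np.c_[x[0]+c*P[:,0]-s*P[:,1],x[1]+s*P[:,0]+c*P[:,1],P[:,2]]
def fit(views,x0):
    f=lambda x: np.concatenate([(proj(c,T(x,P))-np.array(uv)).ravel() for c,P,uv in views])
    o=least_squares(f,x0,loss="soft_l1");return o.x,f(o.x).reshape(-1,2)
E
python3 - <<'E'
from h import *
from bench import optics
pt=optics.snapshot("top");ps=optics.snapshot("scene");ct,cs=cal(pt),cal(ps)
zt=lambda L:[(230+(u+.5)/3.7474-.5,150+(v+.5)/3.75-.5) for u,v in L]
zs=lambda L:[(200+(u+.5)/3.461-.5,210+(v+.5)/3.4615-.5) for u,v in L]
pickle.dump((ct,cs),open("cal.pkl","wb"))
x,e=fit([(ct,[(150,190,27),(150,-190,27),(-150,190,15),(-150,-190,15),(110,180,27),(110,160,27),(-10,160,27),(-10,180,27)],
 zt([(36,67),(636,42),(50,544),(660,520),(52,128),(86,128),(90,318),(57,319)])),
 (cs,[(150,190,27),(-150,190,15),(-150,-190,15),(-10,180,27),(-10,160,27)],zs([(672,396),(748,135),(214,52),(700,237),(668,234)]))],[604,31,0])
print(x,np.degrees(x[2]));print(e.round(1).tolist());jig=x
y,e=fit([(ct,[(10,80,115),(10,-80,115),(-10,-80,115)],zt([(238,351),(515,302),(521,334)])),
 (cs,[(10,-80,15),(10,80,15),(10,-80,115),(10,80,115)],zs([(277,165),(524,187),(270,32),(530,52)]))],[556,16,.1])
print(y,np.degrees(y[2]));print(e.round(1).tolist())
for v,n in((1,'top'),(2,'scene')):pass
c,s=np.cos(x[2]),np.sin(x[2]);d=y[:2]-x[:2]
print("drawer in jig",c*d[0]+s*d[1],-s*d[0]+c*d[1],np.degrees(y[2]-x[2]))
E
```

```text
[6.00635222e+02 3.08038156e+01 3.41993851e-02] 1.9594804276052324
[[0.0, 0.1], [0.5, -0.0], [0.4, 0.4], [0.9, -0.0], [0.3, 0.2], [-0.3, -0.2], [-0.0, -0.2], [0.2, -0.1], [0.2, 5.7], [0.0, 0.1], [0.5, -0.2], [0.6, -0.0], [0.2, -0.8]]
[5.58397429e+02 1.32656296e+01 1.72619228e-01] 9.890353219225796
[[-0.3, 0.2], [0.2, -0.2], [0.4, 0.5], [-0.3, 0.8], [0.5, 1.0], [-0.4, -0.5], [0.4, -0.2]]
drawer in jig -42.812773211073534 -16.083705633911656 7.930872791620564
```

Request:
apply_moves:
  series:
    - [1,[0.025,-0.045,0],0.03]
    - [1,[0.05,-0.09,0],0.07]
    - [1,[0.075,-0.135,0],0.11]
    - [1,[0.1,-0.18,0],0.15]
    - [1,[0.13,-0.23,0],0.19]

```text
time: 1.42
tool_pos: [298.5, 344.8, 203.6]
tcp_rot: [180.0, 0.0, 174.8]
ft_force: [0.3, 0.3, 0.2]
finger_gap: 85.5
```

Request:
apply_moves:
  series:
    - [1,[0.025,-0.045,0],0.03]
    - [1,[0.05,-0.09,0],0.07]
    - [1,[0.075,-0.135,0],0.11]
    - [1,[0.1,-0.18,0],0.15]
    - [1,[0.13,-0.23,0],0.19]

```text
time: 2.05
tool_pos: [429.1, 113.4, 204.1]
tcp_rot: [179.9, 0.1, -174.3]
ft_force: [0.3, 0.2, 0.7]
finger_gap: 85.4
```

Request:
apply_moves:
  series:
    - [1,[0.03,-0.05,0],0.03]
    - [1,[0.066,-0.11,0],0.073]
    - [1,[0.066,-0.11,-0.05],0.073]
    - [1,[0.066,-0.11,-0.101],0.073]
    - [1,[0.066,-0.11,-0.101],0.073]

```text
time: 2.68
tool_pos: [491.3, 3.5, 98.8]
tcp_rot: [179.8, -0.4, -170.1]
ft_force: [-0.3, 0.2, 0.3]
finger_gap: 85.5
```

Run:
```python
from bench import sense, optics
import cv2
s=sense();print(s["tool_pos"],s["tcp_rot"])
p=optics.snapshot("scene")["color"];q=optics.snapshot("top")["color"]
cv2.imwrite("pics/s1.png",cv2.resize(p[130:340,180:440],(743,600)));cv2.imwrite("pics/t1.png",cv2.resize(q[150:350,220:440],(660,600)))
```

```text
[491.25882042   3.51835542  98.79684286] [ 179.80366986   -0.39434494 -170.10398837]
```

View pics/s1.png

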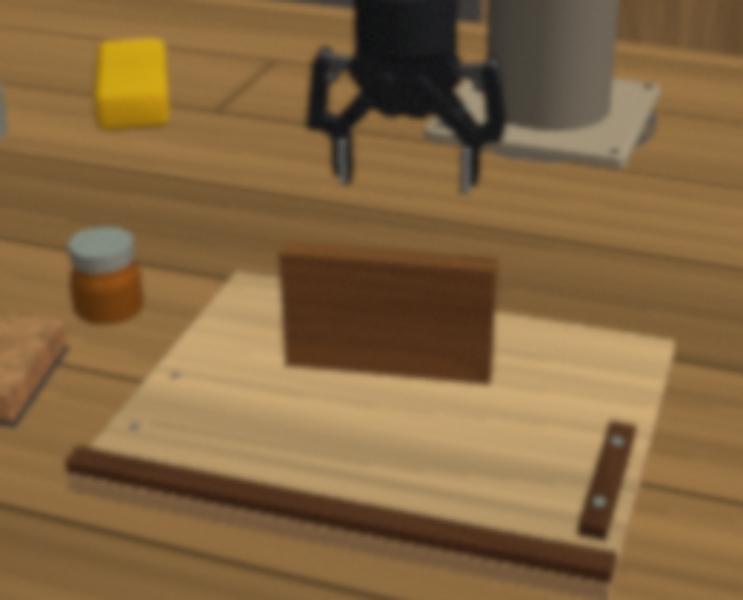

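View pics/t1.png

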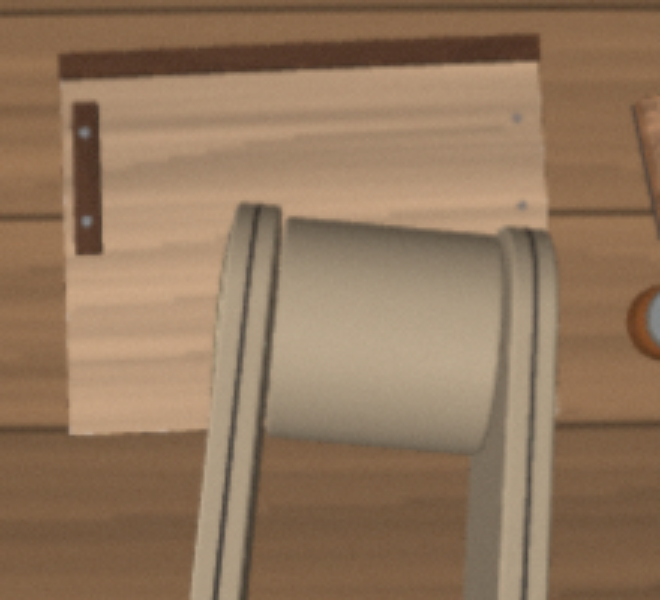

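Run:
```python
from h import *
ct,cs=pickle.load(open("cal.pkl","rb"))
for off in(42.5,50,57):
  for z in(85,95,105,115):
    P=[(491+11*.985+s*off*.172,3.5+11*.17-s*off*.985,z) for s in(1,-1)]
    print(off,z,((proj(cs,P)-[180,130])*2.857).round(0).tolist())
```

```text
42.5 85 [[349.0, 249.0], [457.0, 258.0]]
42.5 95 [[349.0, 238.0], [457.0, 246.0]]
42.5 105 [[348.0, 227.0], [457.0, 235.0]]
42.5 115 [[348.0, 215.0], [458.0, 223.0]]
50 85 [[340.0, 248.0], [466.0, 259.0]]
50 95 [[339.0, 237.0], [467.0, 247.0]]
50 105 [[339.0, 226.0], [467.0, 236.0]]
50 115 [[339.0, 214.0], [467.0, 224.0]]
57 85 [[331.0, 248.0], [475.0, 259.0]]
57 95 [[330.0, 237.0], [476.0, 248.0]]
57 105 [[330.0, 225.0], [476.0, 236.0]]
57 115 [[330.0, 214.0], [476.0, 225.0]]
```

Run:
```python
from bench import sense, optics
import cv2
s=sense();print(s["tool_pos"],s["tcp_rot"],s["joint_pos"],s["time"])
p=optics.snapshot("scene")["color"]
print(sense()["tool_pos"])
cv2.imwrite("pics/s2.png",cv2.resize(p[130:340,180:440],(743,600)))
```

```text
[495.41953037   3.52682547 104.30536469] [ 1.79946005e+02  1.18451682e-01 -1.70058289e+02] [-5.59063812e+00 -4.94054796e+00  1.08411849e+02  8.61472948e-02
  7.64290471e+01 -1.05552547e+02] 2.775
[496.57709158   3.48642399 105.57124162]
```

View pics/s2.png

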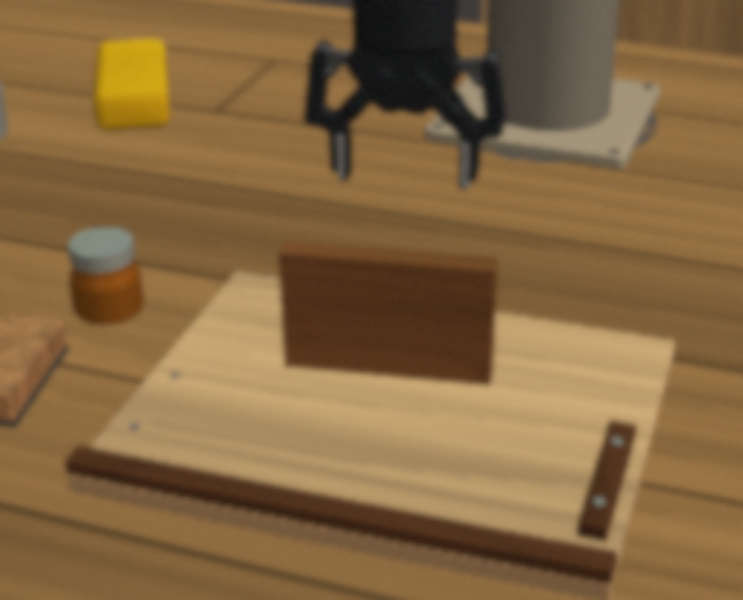

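Run:
```python
from h import *
ct,cs=pickle.load(open("cal.pkl","rb"))
f=lambda P:((proj(cs,P)-[180,130])*2.857).round(0).tolist()
print(f([(0,0,0),(100,0,0),(558,13,115),(568,13,115),(558,13,15)]))
print(f([(x,3.5,z) for x in(400,430,460,490) for z in(95,105,140)]))
```

```text
[[545.0, 114.0], [522.0, 150.0], [387.0, 254.0], [383.0, 260.0], [388.0, 368.0]]
[[440.0, 187.0], [440.0, 176.0], [441.0, 138.0], [429.0, 202.0], [429.0, 191.0], [430.0, 152.0], [417.0, 218.0], [418.0, 207.0], [418.0, 167.0], [405.0, 235.0], [405.0, 224.0], [405.0, 183.0]]
```

Run:
```python
from h import *
ct,cs=pickle.load(open("cal.pkl","rb"))
for z in(190,203,215,230,245): print(z,proj(cs,[(168,575,z)]).round(0).tolist(),proj(ct,[(168,575,z)]).round(0).tolist())
a=cv2.imread("pics/scene0.png")[60:180,520:640];cv2.imwrite("pics/a.png",cv2.resize(a,(600,600)))
a=cv2.imread("pics/top0.png")[400:480,0:100];cv2.imwrite("pics/b.png",cv2.resize(a,(700,560)))
```

```text
190 [[585.0, 157.0]] [[54.0, 433.0]]
203 [[586.0, 152.0]] [[50.0, 435.0]]
215 [[587.0, 148.0]] [[47.0, 437.0]]
230 [[589.0, 142.0]] [[42.0, 440.0]]
245 [[591.0, 136.0]] [[38.0, 442.0]]
```

View pics/a.png

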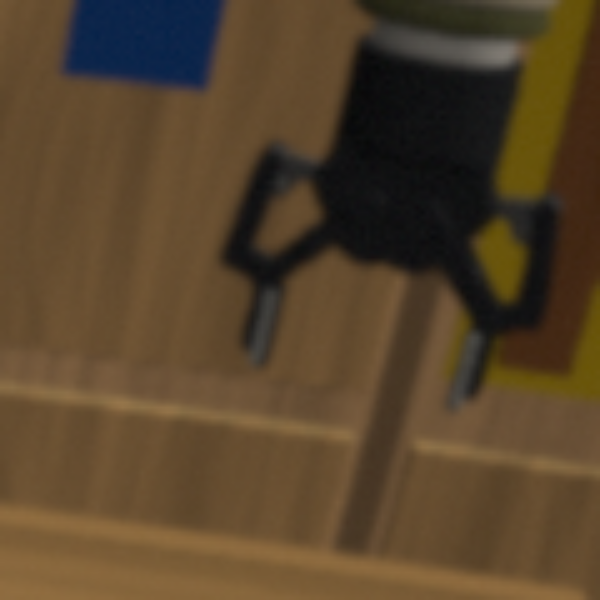

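View pics/b.png

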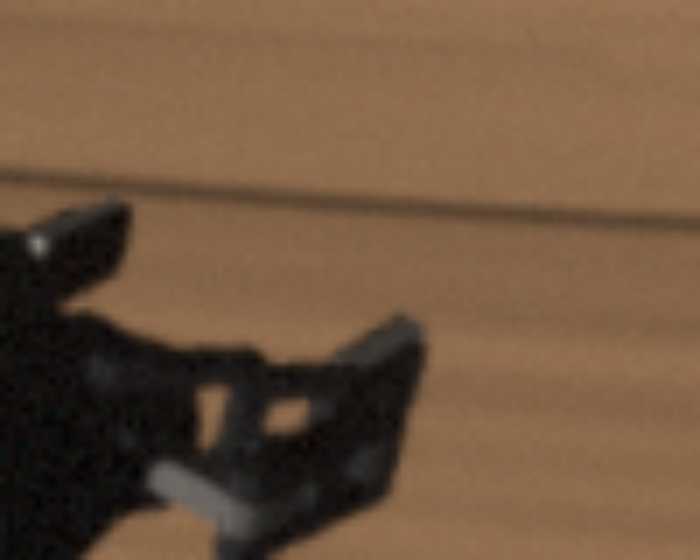

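Request:
apply_moves:
  series:
    - [1,[-0.005,0,-0.02],0]
    - [1,[-0.005,0,-0.043],0]
    - [1,[-0.005,0,-0.043],0]
    - [1,[-0.005,0,-0.043],0]

```text
time: 3.32
tool_pos: [492.2, 3.6, 63.6]
tcp_rot: [-180.0, 0.3, -170.0]
ft_force: [-0.2, -0.7, 0.1]
finger_gap: 85.6
```

Run:
```python
from bench import sense, optics
import cv2
s=sense();print(s["tool_pos"],s["tcp_rot"],s["time"])
p=optics.snapshot("scene")["color"]
print(sense()["tool_pos"])
cv2.imwrite("pics/s3.png",cv2.resize(p[130:340,180:440],(743,600)))
```

```text
[492.16466043   3.59150082  63.58276273] [-179.9909847     0.34555258 -170.03158338] 3.325
[492.5000489    3.52361394  63.86163724]
```

View pics/s3.png

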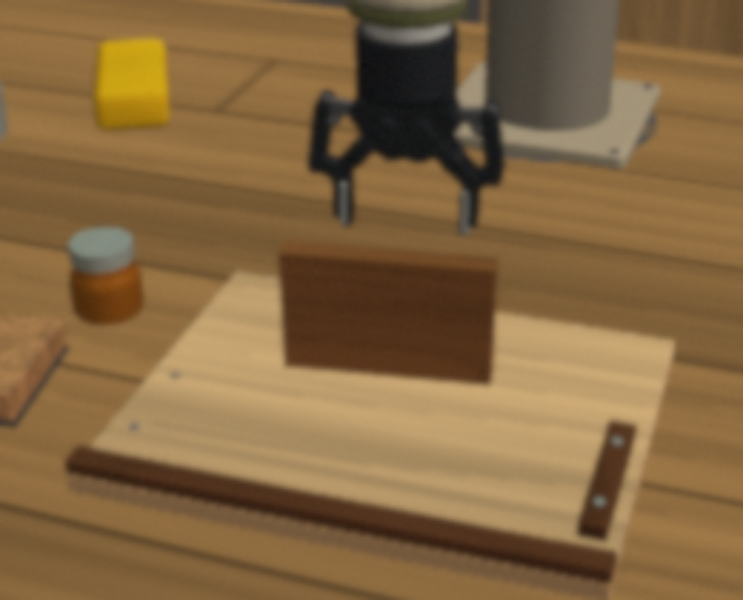

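Request:
apply_moves:
  series:
    - [1,[0,0,-0.006],0]
    - [1,[0.012,0.002,-0.006],0]
    - [1,[0.024,0.004,-0.006],0]
    - [1,[0.034,0.006,-0.006],0]
    - [1,[0.034,0.006,-0.006],0]

```text
time: 4.0
tool_pos: [527.4, 9.7, 57.9]
tcp_rot: [-180.0, 0.4, -170.0]
ft_force: [-0.9, -0.1, -0.1]
finger_gap: 85.4
```

Request:
apply_moves:
  series:
    - [1,[0.005,0.001,0],0]
    - [1,[0.01,0.002,0],0]
    - [1,[0.015,0.003,0],0]
    - [1,[0.018,0.003,0],0]

```text
time: 4.5
tool_pos: [545.7, 12.7, 57.9]
tcp_rot: [-180.0, 0.4, -170.0]
ft_force: [-0.2, 0.4, -0.8]
finger_gap: 85.5
```

Run:
```python
from bench import sense, optics
import cv2
s=sense();print(s["tool_pos"],s["tcp_rot"],s["time"])
p=optics.snapshot("scene")["color"]
cv2.imwrite("pics/s4.png",cv2.resize(p[130:340,180:440],(743,600)))
```

```text
[545.69827155  12.73764232  57.93091572] [-179.97948671    0.39623965 -170.01134801] 4.5
```

View pics/s4.png

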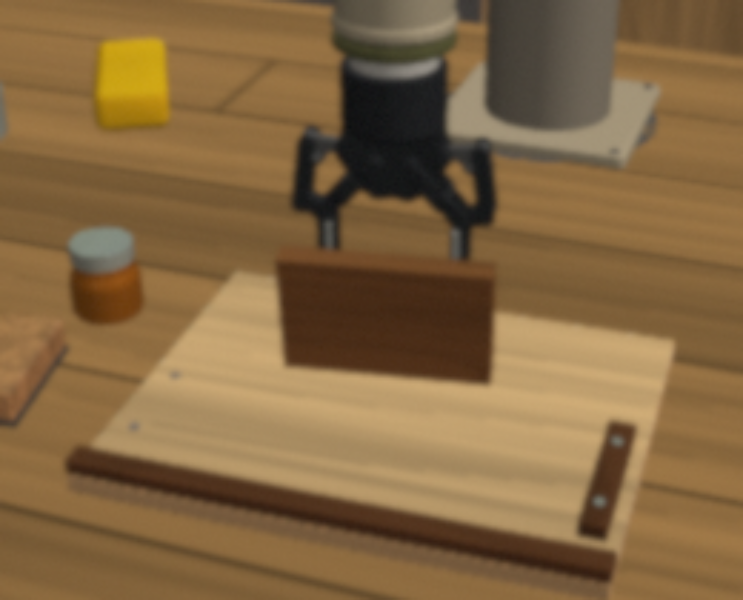

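Request:
apply_moves:
  series:
    - [1,[0.004,0.001,0],0]
    - [1,[0.008,0.001,0],0]
    - [1,[0.012,0.002,0],0]
    - [1,[0.015,0.003,0],0]
    - [1,[0.015,0.003,0],0]

```text
time: 5.18
tool_pos: [561.2, 15.8, 58.0]
tcp_rot: [-180.0, 0.4, -170.0]
ft_force: [-0.3, 0.1, -0.3]
finger_gap: 85.5
```

Run:
```python
from bench import sense, optics
import cv2
s=sense();print(s["tool_pos"],s["tcp_rot"],s["time"])
p=optics.snapshot("scene")["color"]
cv2.imwrite("pics/s5.png",cv2.resize(p[130:340,180:440],(743,600)))
```

```text
[561.1519583   15.77982413  57.98406763] [-179.97345653    0.4151635  -170.00394863] 5.175
```

View pics/s5.png

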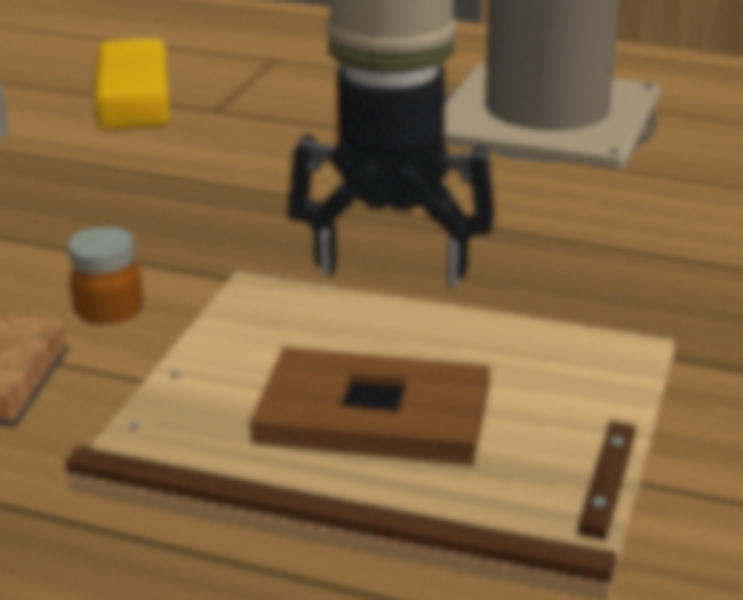

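Run:
```python
from h import *
ct,cs=pickle.load(open("cal.pkl","rb"))
zs=lambda L:[(180+(u+.5)/2.857-.5,130+(v+.5)/2.857-.5) for u,v in L]
y,e=fit([(cs,[(-50,-80,35),(-50,80,35),(50,-80,35),(50,80,35)],zs([(284,348),(490,367),(254,424),(478,444)]))],[620,20,.1])
print(y,np.degrees(y[2]),e.round(1).tolist())
x=[600.6,30.8,.0342];c,s=np.cos(x[2]),np.sin(x[2]);d=y[:2]-x[:2]
print("drawer in jig",c*d[0]+s*d[1],-s*d[0]+c*d[1],np.degrees(y[2]-x[2]))
print("near edge mid",y[:2]-50*np.array([np.cos(y[2]),np.sin(y[2])]))
```

```text
[6.20310558e+02 2.52435534e+01 1.83011666e-01] 10.485796071987586 [[-0.3, -0.0], [0.9, -0.6], [-0.8, 0.0], [0.3, 0.2]]
drawer in jig 19.50903865441674 -6.227167085465723 8.526280412640169
near edge mid [571.14555537  16.14396511]
```

Request:
apply_moves:
  series:
    - [1,[-0.015,0.003,0],-0.05]
    - [1,[-0.031,0.006,0],-0.1]
    - [1,[-0.031,0.006,-0.02],-0.14]
    - [1,[-0.031,0.006,-0.04],-0.14]
    - [1,[-0.031,0.006,-0.05],-0.14]

```text
time: 5.85
tool_pos: [529.0, 21.8, 6.8]
tcp_rot: [-180.0, 0.3, -178.0]
ft_force: [0.5, -0.6, 0.3]
finger_gap: 85.5
```

Run:
```python
from bench import sense, optics
import cv2
s=sense();print(s["tool_pos"],s["tcp_rot"],s["time"],s["ft_force"])
p=optics.snapshot("scene")["color"]
cv2.imwrite("pics/s6.png",cv2.resize(p[130:340,180:440],(743,600)))
```

```text
[529.00841555  21.77978294   6.80127319] [-179.98271526    0.30975332 -178.02631122] 5.85 [ 0.52747507 -0.62050457  0.34401028]
```

View pics/s6.png

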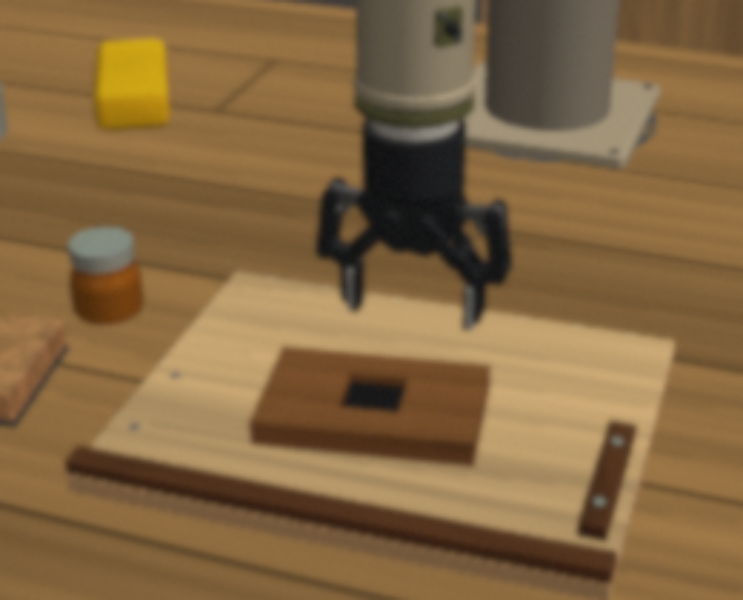

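Run:
```python
from h import *
ct,cs=pickle.load(open("cal.pkl","rb"))
for x in(530,540):
  for z in(30,40,50):
    print(x,z,((proj(cs,[(x,22-47,z),(x,22+47,z)])-[180,130])*2.857).round(0).tolist())
```

```text
530 30 [[354.0, 325.0], [469.0, 346.0]]
530 40 [[354.0, 314.0], [469.0, 335.0]]
530 50 [[354.0, 303.0], [469.0, 324.0]]
540 30 [[350.0, 331.0], [465.0, 352.0]]
540 40 [[350.0, 320.0], [465.0, 341.0]]
540 50 [[349.0, 309.0], [465.0, 330.0]]
```

Request:
apply_moves:
  series:
    - [1,[0,0,-0.01],0]
    - [1,[0,0,-0.018],0]
    - [1,[0,0,-0.021],0]
    - [1,[0,0,-0.024],0]
    - [1,[0,0,-0.024],0]

```text
time: 6.52
tool_pos: [528.5, 21.8, -18.2]
tcp_rot: [-180.0, 0.2, -178.0]
ft_force: [-0.1, 0.2, 1.0]
finger_gap: 85.1
```

Run:
```python
from bench import sense, optics
import cv2
s=sense();print(s["tool_pos"],s["tcp_rot"],s["time"],s["ft_force"])
p=optics.snapshot("scene")["color"]
cv2.imwrite("pics/s7.png",cv2.resize(p[190:340,230:440],(800,571)))
```

```text
[528.50090422  21.79921028 -18.17028508] [-179.98885996    0.24573696 -178.02317704] 6.525 [-0.05178279  0.15659915  1.00933938]
```

View pics/s7.png

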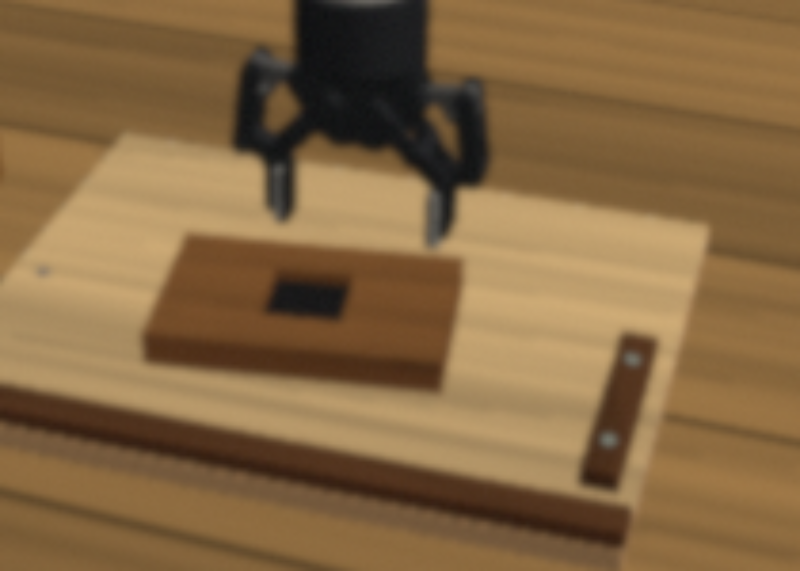

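Request:
apply_moves:
  series:
    - [1,[0.01,0,0],0]
    - [1,[0.02,0,0],0]
    - [1,[0.028,0.001,0],0]
    - [1,[0.036,0.001,0],0]
    - [1,[0.044,0.001,0],0]

```text
time: 7.2
tool_pos: [572.9, 22.9, -18.2]
tcp_rot: [-180.0, 0.2, -178.0]
ft_force: [-1.8, -0.4, 0.4]
finger_gap: 85.3
```

Request:
apply_moves:
  series:
    - [1,[0.006,0,0],0]
    - [1,[0.012,0,0],0]
    - [1,[0.018,0.001,0],0]
    - [1,[0.024,0.001,0],0]
    - [1,[0.024,0.001,0],0]

```text
time: 7.82
tool_pos: [597.8, 23.9, -18.0]
tcp_rot: [-180.0, 0.3, -178.0]
ft_force: [0.9, 0.1, -0.7]
finger_gap: 85.4
```

Run:
```python
from bench import sense, optics
import cv2
s=sense();print(s["tool_pos"],s["tcp_rot"],s["time"],s["ft_force"])
p=optics.snapshot("scene")["color"]
cv2.imwrite("pics/s8.png",cv2.resize(p[190:340,230:440],(800,571)))
```

```text
[597.76061184  23.89610733 -18.00805697] [-179.98986971    0.28639536 -178.01630349] 7.825 [ 0.93501058  0.14493599 -0.666853  ]
```

View pics/s8.png

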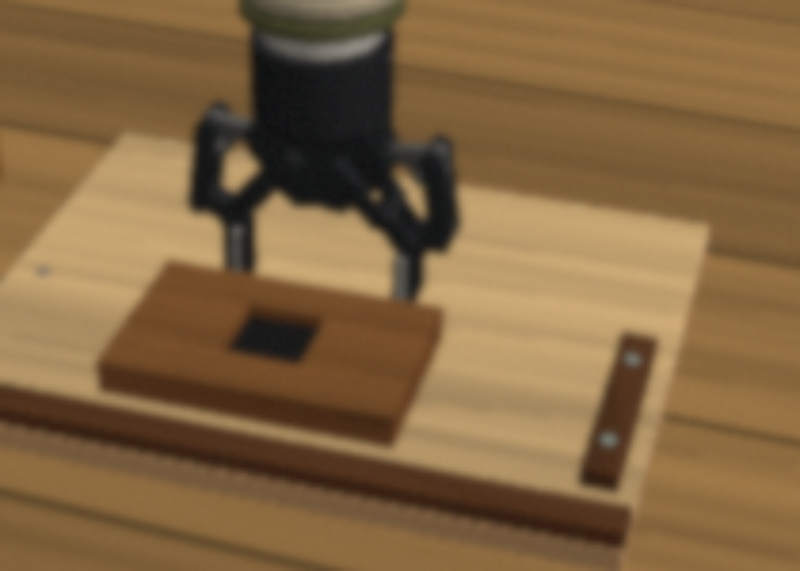

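Request:
apply_moves:
  series:
    - [1,[0.005,0,0],0]
    - [1,[0.01,0,0],0]
    - [1,[0.015,0.001,0],0]
    - [1,[0.018,0.001,0],0]
    - [1,[0.018,0.001,0],0]

```text
time: 8.5
tool_pos: [615.9, 24.9, -17.9]
tcp_rot: [-180.0, 0.3, -178.0]
ft_force: [0.4, 0.1, -0.0]
finger_gap: 85.2
```

Request:
apply_moves:
  series:
    - [1,[0.001,0,0],0]
    - [1,[0.002,0,0],0]
    - [1,[0.003,0,0],0]

```text
time: 8.88
tool_pos: [618.8, 24.9, -17.9]
tcp_rot: [-180.0, 0.3, -178.0]
ft_force: [-0.9, -0.4, 0.8]
finger_gap: 85.2
```

Run:
```python
from bench import sense, optics
import cv2
s=sense();print(s["tool_pos"],s["tcp_rot"],s["time"],s["ft_force"])
p=optics.snapshot("scene")["color"]
cv2.imwrite("pics/s9.png",cv2.resize(p[190:340,230:440],(800,571)))
```

```text
[618.82278674  24.92472831 -17.93978183] [-179.98939967    0.28898901 -178.01216933] 8.875 [-0.891832   -0.38208205  0.83445798]
```

View pics/s9.png

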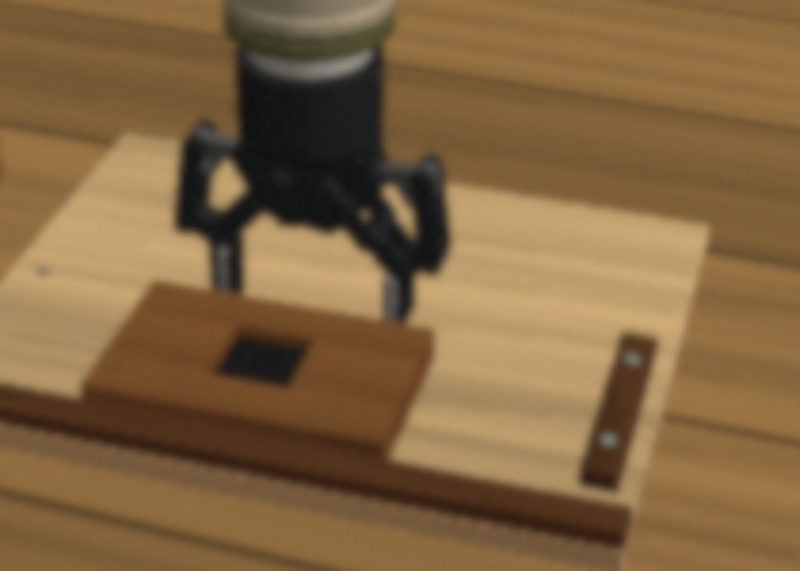

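Request:
apply_moves:
  series:
    - [1,[0.001,0,0],0]
    - [1,[0.002,0,0],0]
    - [1,[0.002,0,0],0]

```text
time: 9.3
tool_pos: [619.2, 25.0, -18.1]
tcp_rot: [180.0, 0.1, -178.0]
ft_force: [-10.7, 0.2, 8.4]
finger_gap: 85.2
```

Request:
apply_moves:
  series:
    - [1,[0.001,0,0],0]
    - [1,[0.002,0,0],0]
    - [1,[0.002,0,0],0]

```text
time: 9.68
tool_pos: [619.0, 25.0, -18.3]
tcp_rot: [180.0, -0.2, -178.0]
ft_force: [-12.4, 0.7, 9.6]
finger_gap: 85.9
```

Request:
apply_moves:
  series:
    - [1,[-0.01,0,0],0]
    - [1,[-0.025,0,0],0]
    - [1,[-0.025,0,0.03],0]
    - [0.5,[-0.025,0,0.08],-0.1]
    - [0.5,[-0.025,0,0.08],-0.25]

```text
time: 10.3
tool_pos: [598.1, 24.8, 67.5]
tcp_rot: [179.9, 0.4, 167.4]
ft_force: [0.5, -1.1, -0.3]
finger_gap: 51.5
```

Request:
apply_moves:
  series:
    - [0.5,[0.016,-0.024,0],-0.15]
    - [0.5,[0.032,-0.048,0],-0.3]
    - [0.5,[0.048,-0.072,0],-0.45]
    - [0.5,[0.064,-0.096,0],-0.6]
    - [0.5,[0.086,-0.119,0],-0.75]

```text
time: 10.92
tool_pos: [684.5, -95.0, 67.5]
tcp_rot: [179.9, 0.4, 124.1]
ft_force: [-0.6, 0.0, 0.4]
finger_gap: 42.3
```

Request:
apply_moves:
  series:
    - [0.5,[-0.0045,0.001,0],-0.18]
    - [0.5,[-0.0045,0.001,0],-0.36]
    - [0.5,[-0.0045,0.001,-0.02],-0.54]
    - [0.5,[-0.0045,0.001,-0.048],-0.561]
    - [0.5,[-0.0045,0.001,-0.048],-0.561]

```text
time: 11.55
tool_pos: [677.4, -93.5, 16.4]
tcp_rot: [-179.8, 0.3, 92.0]
ft_force: [-0.3, -0.5, -0.9]
finger_gap: 42.8
```

Run:
```python
from bench import sense, optics
import cv2
s=sense();print(s["tool_pos"],s["tcp_rot"],s["time"],s["ft_force"])
p=optics.snapshot("scene")["color"]
q=optics.snapshot("top")["color"]
cv2.imwrite("pics/s10.png",cv2.resize(p[190:340,200:410],(800,571)));cv2.imwrite("pics/t10.png",cv2.resize(q[150:310,230:420],(712,600)))
```

```text
[677.4215804  -93.47033618  16.42530631] [-179.84452122    0.33980729   92.02440149] 11.55 [-0.2630916  -0.46980076 -0.91794253]
```

View pics/s10.png

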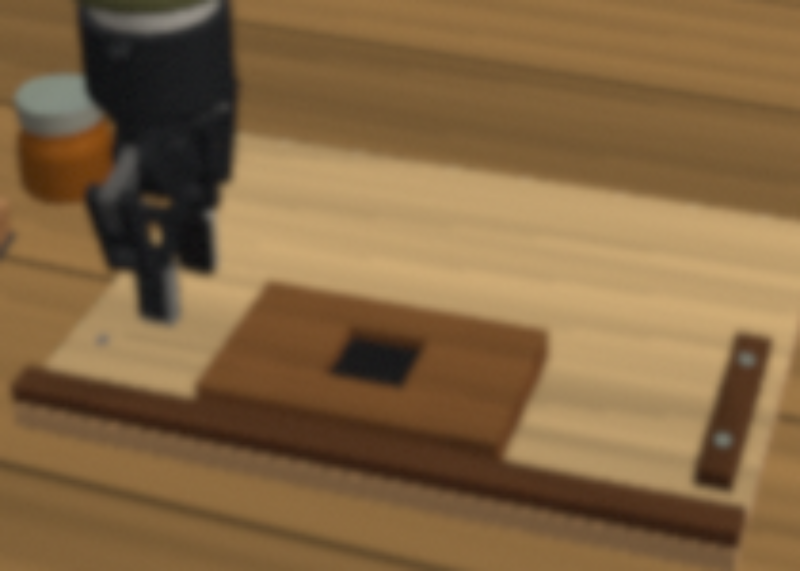

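View pics/t10.png

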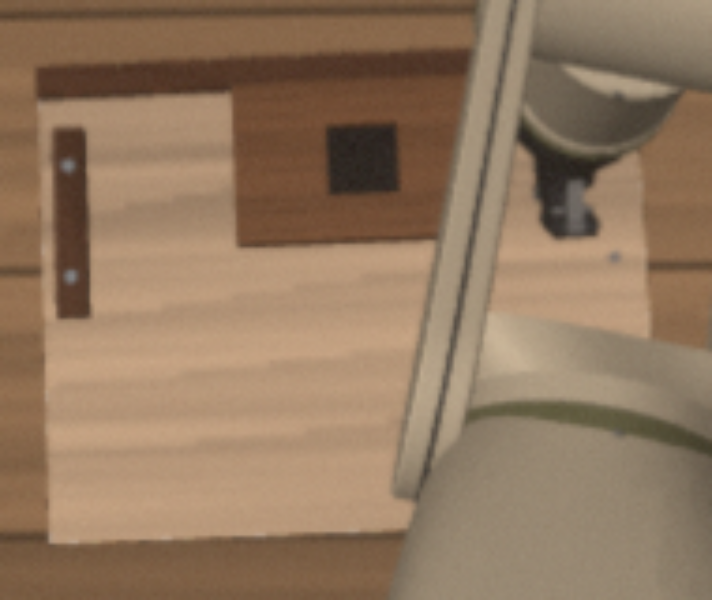

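Run:
```python
from h import *
ct,cs=pickle.load(open("cal.pkl","rb"))
f=lambda P:((proj(cs,P)-[200,190])*3.8095).round(0).tolist()
for dx in(21,30):
  for z in(40,50,60):
    print(dx,z,f([(677+dx,-94-11,z),(677+dx,-94+11,z),(677-dx,-94+11,z)]))
x=[600.6,30.8,.0342]
print(f(T(x,[(30,-86,35),(30,74,35),(130,74,35),(130,-86,35)])))
```

```text
21 40 [[142.0, 320.0], [179.0, 328.0], [214.0, 286.0]]
21 50 [[140.0, 305.0], [178.0, 313.0], [213.0, 270.0]]
21 60 [[138.0, 289.0], [176.0, 297.0], [211.0, 255.0]]
30 40 [[134.0, 330.0], [172.0, 338.0], [221.0, 277.0]]
30 50 [[132.0, 314.0], [170.0, 322.0], [220.0, 262.0]]
30 60 [[130.0, 298.0], [168.0, 306.0], [218.0, 246.0]]
[[280.0, 281.0], [562.0, 332.0], [511.0, 447.0], [206.0, 387.0]]
```

Request:
apply_moves:
  series:
    - [0.5,[0.003,0,-0.01],0]
    - [0.5,[0.003,0,-0.018],0]
    - [0.5,[0.003,0,-0.023],0]
    - [0.5,[0.003,0,-0.023],0]

```text
time: 12.15
tool_pos: [682.4, -93.9, -3.9]
tcp_rot: [179.9, 0.4, 92.1]
ft_force: [-0.6, -0.9, -0.5]
finger_gap: 42.9
```

Run:
```python
from bench import sense, optics
import cv2
s=sense();print(s["tool_pos"],s["tcp_rot"],s["time"],s["ft_force"])
p=optics.snapshot("scene")["color"]
cv2.imwrite("pics/s11.png",cv2.resize(p[190:340,200:410],(800,571)))
```

```text
[682.3620673  -93.87859924  -3.91862833] [179.94083132   0.39591414  92.05076331] 12.15 [-0.56204249 -0.90341028 -0.53032126]
```

View pics/s11.png

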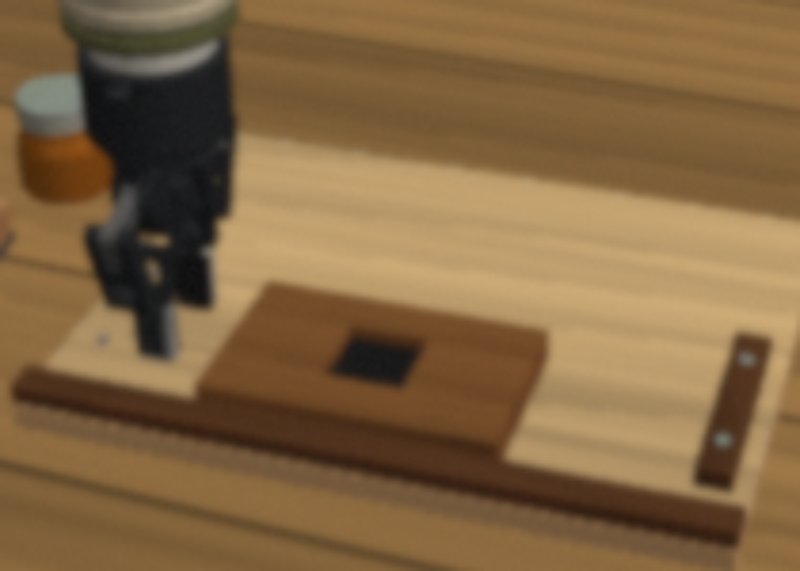

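Request:
apply_moves:
  series:
    - [0.5,[0,0,-0.004],0]
    - [0.5,[0,0.008,-0.004],0]
    - [0.5,[0,0.015,-0.004],0]
    - [0.5,[-0.001,0.022,-0.004],0]
    - [0.5,[-0.001,0.03,-0.004],0]

```text
time: 12.82
tool_pos: [681.8, -63.6, -7.2]
tcp_rot: [179.9, 0.4, 92.1]
ft_force: [-2.1, -1.9, -0.4]
finger_gap: 42.7
```

Request:
apply_moves:
  series:
    - [0.5,[0,0.006,0],0]
    - [0.5,[0,0.012,0],0]
    - [0.5,[0,0.018,0],0]
    - [0.5,[-0.001,0.024,0],0]
    - [0.5,[-0.001,0.03,0],0]

```text
time: 13.45
tool_pos: [680.8, -33.0, -7.3]
tcp_rot: [179.9, 0.4, 92.1]
ft_force: [-0.6, -0.3, -0.1]
finger_gap: 42.3
```

Run:
```python
from bench import sense, optics
import cv2
s=sense();print(s["tool_pos"],s["tcp_rot"],s["time"],s["ft_force"])
p=optics.snapshot("scene")["color"]
cv2.imwrite("pics/s12.png",cv2.resize(p[190:340,200:410],(800,571)))
```

```text
[680.81773916 -32.98701561  -7.25610764] [179.87597063   0.41738608  92.06201274] 13.45 [-0.56166483 -0.29701762 -0.12938471]
```

View pics/s12.png

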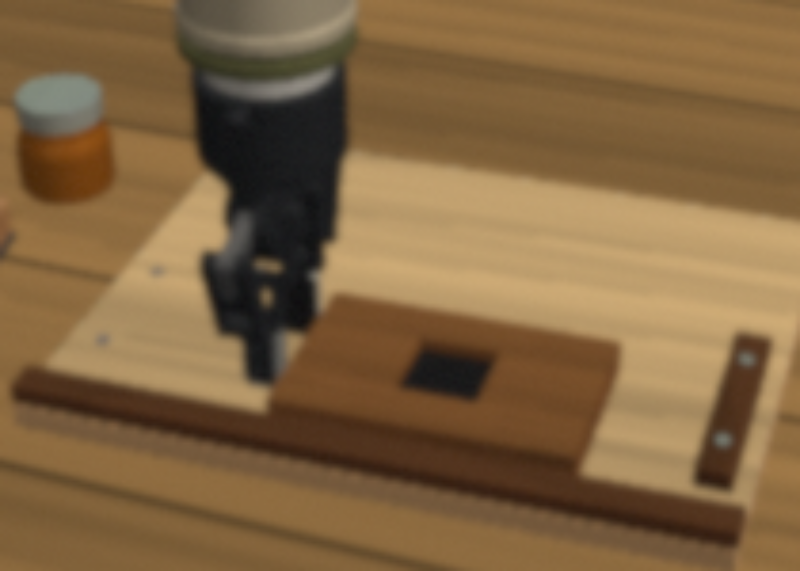

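Request:
apply_moves:
  series:
    - [0.5,[0,0.007,0],0]
    - [0.5,[0,0.014,0],0]
    - [0.5,[-0.001,0.021,0],0]
    - [0.5,[-0.001,0.028,0],0]
    - [0.5,[-0.001,0.034,0],0]

```text
time: 14.12
tool_pos: [679.8, 2.4, -7.2]
tcp_rot: [179.9, 0.4, 92.1]
ft_force: [-0.4, -0.7, -0.5]
finger_gap: 42.4
```

Request:
apply_moves:
  series:
    - [0.5,[0,0.005,0],0]
    - [0.5,[0,0.01,0],0]
    - [0.5,[-0.001,0.014,0],0]
    - [0.5,[-0.001,0.016,0],0]
    - [0.5,[-0.001,0.018,0],0]

```text
time: 14.75
tool_pos: [678.9, 20.5, -7.2]
tcp_rot: [179.9, 0.4, 92.1]
ft_force: [0.5, -0.9, -0.6]
finger_gap: 42.9
```

Request:
apply_moves:
  series:
    - [0.5,[0,0.001,0],0]
    - [0.5,[0,0.002,0],0]
    - [0.5,[0,0.003,0],0]

```text
time: 15.12
tool_pos: [678.8, 21.9, -7.2]
tcp_rot: [179.9, 0.5, 92.1]
ft_force: [-0.5, -10.3, 0.2]
finger_gap: 42.5
```

Run:
```python
from bench import sense, optics
import cv2
s=sense();print(s["tool_pos"],s["tcp_rot"],s["time"],s["ft_force"])
p=optics.snapshot("scene")["color"]
cv2.imwrite("pics/s13.png",cv2.resize(p[190:340,200:410],(800,571)))
```

```text
[678.81219675  21.85864319  -7.16157425] [179.88434149   0.51085433  92.06639295] 15.125 [ -0.4612718  -10.34296663   0.16947919]
```

View pics/s13.png

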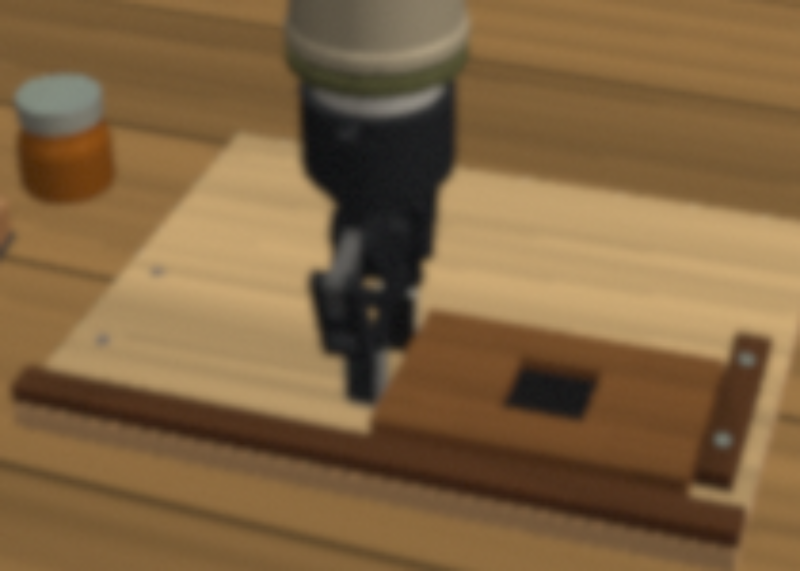

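Request:
apply_moves:
  series:
    - [0.5,[0,-0.01,0],0]
    - [0.5,[0,-0.03,0],0]
    - [0.5,[0,-0.03,0.04],0]
    - [0.5,[-0.05,-0.04,0.09],0.1]
    - [0.5,[-0.1,-0.04,0.1],0.25]

```text
time: 15.8
tool_pos: [580.6, -20.0, 96.4]
tcp_rot: [179.6, 0.7, 106.6]
ft_force: [-0.6, -0.7, 0.3]
finger_gap: 42.8
```

Request:
apply_moves:
  series:
    - [0.7,[-0.06,0,0],0.15]
    - [1,[-0.06,0,0],0.3]
    - [1,[-0.06,0.02,0],0.45]
    - [1,[-0.06,0.05,0],0.6]
    - [1,[-0.06,0.07,0],0.75]

```text
time: 16.42
tool_pos: [520.7, 50.1, 96.7]
tcp_rot: [179.5, 0.7, 149.8]
ft_force: [-0.2, -0.2, -0.1]
finger_gap: 85.3
```

Run:
```python
from bench import sense, optics
import cv2
s=sense();print(s["tool_pos"],s["tcp_rot"],s["time"],s["ft_force"])
p=optics.snapshot("scene")["color"];q=optics.snapshot("top")["color"]
cv2.imwrite("pics/s14.png",cv2.resize(p[190:340,240:450],(800,571),interpolation=2));cv2.imwrite("pics/t14.png",cv2.resize(q[155:235,235:345],(800,582),interpolation=2))
```

```text
[520.74244087  50.10066937  96.7430065 ] [179.53244805   0.67544931 149.78741664] 16.425 [-0.20474422 -0.22896347 -0.07967772]
```

View pics/s14.png

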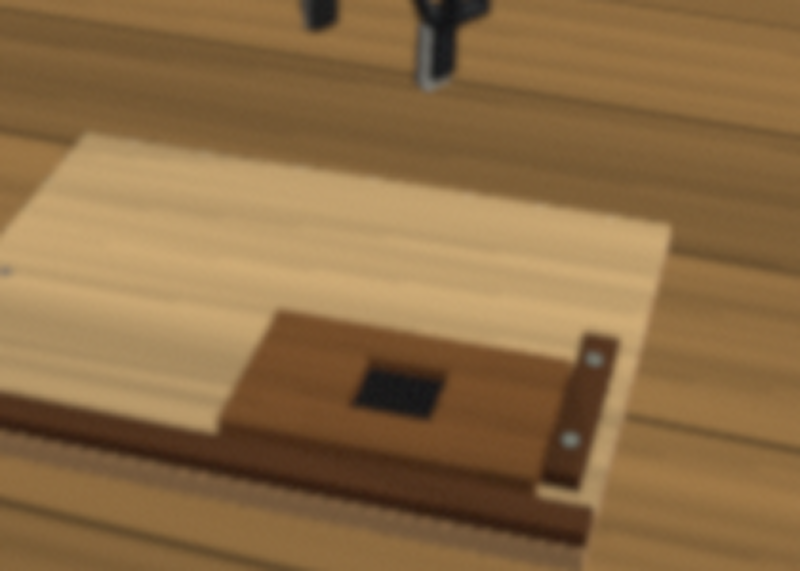

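View pics/t14.png

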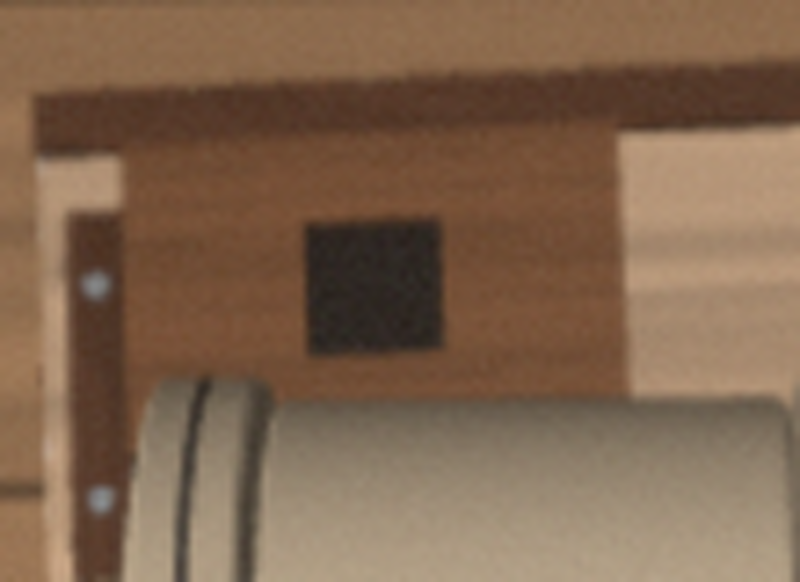

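Run:
```python
from h import *
ct,cs=pickle.load(open("cal.pkl","rb"))
x=[600.6,30.8,.0342]
P=[(30,0,35),(130,0,35),(130,160,35),(58,58,35),(58,102,35),(102,102,35),(102,58,35)]
print(((proj(cs,T(x,P))-[240,190])*3.81).round(0).tolist())
print(((proj(ct,T(x,P))-[235,155])*7.27).round(0).tolist())
zt=lambda L:[(235+(u+.5)/7.273-.5,155+(v+.5)/7.275-.5) for u,v in L]
y,e=fit([(ct,[(-22,-22,35),(-22,22,35),(22,22,35),(22,-22,35),(50,-80,35)],zt([(442,347),(310,354),(306,226),(439,219),(617,121)]))],[678,110,.03])
print(y,e.round(1).tolist());c,s=np.cos(x[2]),np.sin(x[2]);d=y[:2]-x[:2];print(c*d[0]+s*d[1],-s*d[0]+c*d[1],y[2]-x[2])
```

```text
[[276.0, 308.0], [214.0, 419.0], [533.0, 480.0], [366.0, 357.0], [449.0, 371.0], [428.0, 423.0], [343.0, 407.0]]
[[631.0, 426.0], [617.0, 119.0], [120.0, 141.0], [445.0, 347.0], [307.0, 353.0], [303.0, 218.0], [440.0, 212.0]]
[6.77668103e+02 1.14311885e+02 3.86535535e-02] [[0.5, 0.5], [-0.3, 0.5], [-0.4, -0.5], [0.2, -0.5], [0.0, 0.0]]
79.87858633158584 80.82783457864214 0.004453553512180651
```

Run:
```python
from bench import hand_in,sense
print(hand_in(),sense()["time"])
```

```text
the job is handed in; nothing more can be done
the job is handed in; nothing more can be done
```

The drawer front now lies flat on the jig, recess up, with its long edge against the far strip and its end against the left end stop. I handed the job in after about 16.4 s on the robot's clock, and no verdict was reported.

I used pushes only:
- **Tipping:** I tipped it over with two open fingers near its top edge.
- **Far strip:** I pushed its long edge to the strip until the force rose to about 12 N.
- **End stop:** I turned the gripper a quarter turn and pushed the right end along until the end stop gave about 10 N.

**Final position:** A fit to the last top picture puts its middle at jig x = 79.9 mm and y = 80.8 mm, against 80 and 80 for fully seated. It is within 0.005 rad of the strip. The arm was clear of it and felt no force.

**Checks that disagreed or are incomplete:**
- **Fingertip height:** The pictures showed the open fingertips about 40 mm above the reported tool point (about 30 mm when half open), although the text puts them 11 mm ahead of it. The arm later went below the height where the text's figure would have had them in the jig, and touched nothing. I set heights from the pictures and forces from then on.
- **Jig fit:** One hand-picked jig corner was about 6 pixels off in the fit, and the fit weights such outliers down. The contact positions then matched its predictions within about 1 mm.
- **Final view:** The arm partly hid the near edge in the last top picture. The fit rests on the four recess corners and one outer corner, and the scene view agreed to about 2 pixels.
- **Bystanders:** I never moved close to the sanding block, hammer or jar, but I did not measure their positions again at the end.

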